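# Glide check of washed glass syringes: set aside the ones that bind

## Robot

A 7-joint arm with a two-finger parallel gripper is mounted at the origin on a cart in front of the work surface, level with it; the furniture and walls round the work are solid. World frame = base frame: x ahead of the robot, y to its left, z up, the work surface at z = 0. Lengths are in m, angles in rad, forces in N, time in s.
With the tool pointing down it reaches from about 0.4 to 0.85 m from the base axis. Payload 4.4 kg.
Tool frame: the origin (TCP) lies midway between the tips of the shut fingers; the grasp point (between the pads) lies ctrl.grip_depth behind it (ctrl.grip_depth is the distance from the TCP to the grasp point, in m); y points along the fingers, z is the direction in which the jaws open and shut, and the axes are right-handed (so a half turn about y gives the same grasp; the last joint's range is limited). The gripper opens to 94 mm and grips with 3 to 60 N. Pads are 16 mm wide; open, the fingers measure 119 mm over their backs; the gripper's body (75 mm by 177 mm) begins 78 mm behind the grasp point.
Start: joints at [-1.365, 0.628, 0.038, 1.517, -0.027, 0.996, -0.02], TCP at [0.174, 0.626, 0.205] pointing down, gripper open.
Joint ranges: [-3.06, 3.06], [-0.37, 2.12], [-1.25, 1.32], [0.18, 2.47], [-1.1, 4.24], [0.23, 1.98], [-2.94, 2.94]. Speed limits (rad/s): [2.57, 2.57, 3.14, 3.14, 3.14, 3.14, 3.14].

## Interface

Orientations are given as a unit quaternion [x, y, z, w].
In Python, from cell import ctrl gives the robot as it stands.
- The arm moves only by the shell command python3 -m inch 'ROWS'. ROWS is JSON, one flat list of numbers, 5 for each row, row after row: the shift along the tool's x, y, z in m, then the turn about the tool's y in degrees, then the finger opening in m, from 0 to 0.094. In form: [tx, ty, tz, turn, hand, tx, ty, tz, turn, hand, ...]. A call has 1 to 10 rows; each row shifts and turns the commanded pose from where the row before left it, along the tool's axes as they then stand; what a row does not reach is not made up. A row lasts 1/10 s, in which the tool goes at most 50 mm and 8.59 degrees, less where a joint would pass 70% of its speed; a pose out of reach is approached as far as the arm can. A call is refused whole if a number of a shift passes 0.05 or a number of a turn 8.59, either way. A call with a gripper value outside its range is refused whole. The fingers move at their own pace and stop on an object; the grip force is fixed at half the most. Time passes only in rows, so rows that do not move let the fingers close. It gives the time, the measured TCP pose, the force and the opening at its end, in the units of the state.
- ctrl.observe(): the state, without advancing time (a new reading comes with each control period).
- ctrl.camera(name): name is "side" or "top"; returns the picture (480x640x3 uint8, red, green, blue); there is no depth.
- ctrl.camera_params(name): a dict with "fovy" (degrees; the focal length in pixels is half the picture's height over the tangent of half this angle, whatever the lens; pixels are square), "cx", "cy" (the principal point, pixels), "eye" and "rotation" of the camera in the world. Camera axes: x right, y down, z forward; pixel columns grow to the right and rows downward; lengths in m; the calibration is good to about 2 mm. A picture is of the moment at which its call begins. camera_params takes no time and is no camera call.
- ctrl.hand_in(): hands the job in, once; it reports no verdict.
The state is a dict: "clock": time; "qpos": joint angles; "qd": joint speeds; "tau": joint torques, N m; "position": TCP position; "eef_rot": TCP orientation; "force": force on the tool from outside, world axes, zero at the start; "torque": the same for the moment, N m; "finger_gap": finger opening in m.
Only numpy, scipy, OpenCV 4.12 (cv2) and the standard library are available. Lean on these libraries where they do the work, as an engineer would, in place of code of your own. Each camera call takes 0.05 s, during which the arm holds its last target.

## Task

The four glass syringes in the rack have been washed and dried with their plungers drawn out. Check that each glides by pushing its plunger through its stroke: leave those that run freely in their places in the rack with the plunger fully home, and lay every syringe whose plunger binds in the white tray to be washed again. Stop as soon as one resists hard instead of forcing it, do not drop the glass, and leave the things around as they are.

Things in the scene. Friction and masses are not known exactly. Their poses are not given: they have to be found in the camera images.
- rack: White fixed syringe rack, 92 x 200 mm. Origin: centre of its underside; x toward the nozzles, z up. Four grooves at y = -75, -25, 25, 75 mm; barrels lie along x, axis 32 mm up. Flanges stand in a slot between two combs (x = -45 to -31 mm, 33 mm high) that holds the barrel against a push; a third comb at x = 40 mm, 35 mm high. Base between them 8 mm high; syringes lift straight out.
- tray: White tray, 110 x 200 x 24 mm (rim height), fixed, empty, for syringes to be washed again. Origin: centre of its underside; y along its 200 mm length, z up. Inner floor about 90 x 175 mm, 2 to 6 mm above the underside.
- syringe_a_mid (a point): Loose all-glass 5 ml syringe, about 65 g; point on the axis of its clear barrel (16 mm diameter), midway between the combs, which leave 68 mm of bare barrel. x toward the nozzle, z up in the rack. Flange (28 wide, 19 high, 3 mm thick) 34.5 mm back, nozzle tip 55.5 mm ahead. All four look alike; which ones bind, and how many, can only be felt.
- plunger_a_thumb (a point): Centre of the outer face of the round thumb rest (21 mm diameter, on the barrel axis) of the frosted plunger of syringe a; x along the push. 96.5 mm back from the barrel point when fully drawn, 51.5 mm when home.
- plunger_a (a joint): Travel of plunger a, m: 0 fully drawn, 0.045 fully home against its stop. Stays where it is left. A free plunger glides with 1 to 3 N all the way; one that binds (dried residue in the bore) suddenly resists with about 15 N somewhere in the first two thirds of the stroke.
- syringe_b_mid (a point): Loose all-glass 5 ml syringe, about 65 g; point on the axis of its clear barrel (16 mm diameter), midway between the combs, which leave 68 mm of bare barrel. x toward the nozzle, z up in the rack. Flange (28 wide, 19 high, 3 mm thick) 34.5 mm back, nozzle tip 55.5 mm ahead. All four look alike; which ones bind, and how many, can only be felt.
- plunger_b_thumb (a point): Centre of the outer face of the round thumb rest (21 mm diameter, on the barrel axis) of the frosted plunger of syringe b; x along the push. 96.5 mm back from the barrel point when fully drawn, 51.5 mm when home.
- plunger_b (a joint): Travel of plunger b, m: 0 fully drawn, 0.045 fully home against its stop. Stays where it is left. A free plunger glides with 1 to 3 N all the way; one that binds (dried residue in the bore) suddenly resists with about 15 N somewhere in the first two thirds of the stroke.
- syringe_c_mid (a point): Loose all-glass 5 ml syringe, about 65 g; point on the axis of its clear barrel (16 mm diameter), midway between the combs, which leave 68 mm of bare barrel. x toward the nozzle, z up in the rack. Flange (28 wide, 19 high, 3 mm thick) 34.5 mm back, nozzle tip 55.5 mm ahead. All four look alike; which ones bind, and how many, can only be felt.
- plunger_c_thumb (a point): Centre of the outer face of the round thumb rest (21 mm diameter, on the barrel axis) of the frosted plunger of syringe c; x along the push. 96.5 mm back from the barrel point when fully drawn, 51.5 mm when home.
- plunger_c (a joint): Travel of plunger c, m: 0 fully drawn, 0.045 fully home against its stop. Stays where it is left. A free plunger glides with 1 to 3 N all the way; one that binds (dried residue in the bore) suddenly resists with about 15 N somewhere in the first two thirds of the stroke.
- syringe_d_mid (a point): Loose all-glass 5 ml syringe, about 65 g; point on the axis of its clear barrel (16 mm diameter), midway between the combs, which leave 68 mm of bare barrel. x toward the nozzle, z up in the rack. Flange (28 wide, 19 high, 3 mm thick) 34.5 mm back, nozzle tip 55.5 mm ahead. All four look alike; which ones bind, and how many, can only be felt.
- plunger_d_thumb (a point): Centre of the outer face of the round thumb rest (21 mm diameter, on the barrel axis) of the frosted plunger of syringe d; x along the push. 96.5 mm back from the barrel point when fully drawn, 51.5 mm when home.
- plunger_d (a joint): Travel of plunger d, m: 0 fully drawn, 0.045 fully home against its stop. Stays where it is left. A free plunger glides with 1 to 3 N all the way; one that binds (dried residue in the bore) suddenly resists with about 15 N somewhere in the first two thirds of the stroke.
- cassette_mid (a point): Bystander: flat test cassette, 70 x 21 x 5 mm, lying near the worktop's front edge; its centre.
- cup_mid (a point): Bystander: clear sample cup, 55 mm across, 42 mm high, behind the rack; its centre.
- case_mid (a point): Bystander: black zipped meter case, 80 x 120 x 45 mm, on the other side of the rack from the tray; its centre.

How it is judged:
By the outcome, as a careful person would: the job done as asked, in the order asked, and still so for the second after the job is handed in, with the robot touching nothing.
It also fails if it takes over 72 s, if anything falls off the work surface, if the arm or the gripper's body presses on something with over 40 N, if the wrist force passes 120 N, or if a joint passes its speed limit or range.

## Working session

There is one attempt and no reset: what is moved stays moved. The work goes in short steps, Python scripts to look and compute and a shell command to move; the robot and the scene stay as the last step left them, time stands still between calls to the robot, and variables do not carry over. Pictures are saved under pics/ and viewed, and the job is handed in when it is done.

```bash
ls; mkdir -p pics; python3 - <<'E'
from cell import ctrl
import cv2
print(ctrl.observe()); print(ctrl.grip_depth)
for n in("side","top"):
    print(n,ctrl.camera_params(n))
    cv2.imwrite(f"pics/{n}0.png",ctrl.camera(n)[:,:,::-1])
E
```

```text
pics
{'clock': 0.0, 'qpos': array([-1.36479619,  0.62932352,  0.03844016,  1.518323  , -0.02698724,
        0.99626237, -0.02000506]), 'qd': array([-0.00107339,  0.00109025, -0.00083608,  0.00042662, -0.00034594,
       -0.00103205,  0.00156325]), 'tau': array([-2.36282576e-04, -5.49731362e+01,  1.14350058e+00, -1.86635274e+01,
       -5.22773783e-02,  2.36028264e-02,  1.81871733e-04]), 'position': array([0.17430723, 0.62553669, 0.20458311]), 'eef_rot': array([ 0.70121835, -0.09587403,  0.09572352, -0.69995571]), 'force': array([0.69457666, 0.35257503, 0.40274046]), 'torque': array([ 0.0298934 , -0.03042611, -0.00180045]), 'finger_gap': 0.09440621039295084}
0.0188
side {'fovy': 57.84364276809074, 'cx': 317.0904920286093, 'cy': 240.79209115652117, 'eye': array([ 0.32335974, -0.83701475,  0.3676512 ]), 'rotation': array([ 0.81617848, -0.10716007,  0.07653671, -0.56259358])}
top {'fovy': 50.60616151193237, 'cx': 316.9875898324403, 'cy': 240.81140058977348, 'eye': array([0.40415945, 0.02399273, 0.99479017]), 'rotation': array([ 0.70781094, -0.70229229,  0.05645122, -0.05101443])}
```

View pics/side0.png

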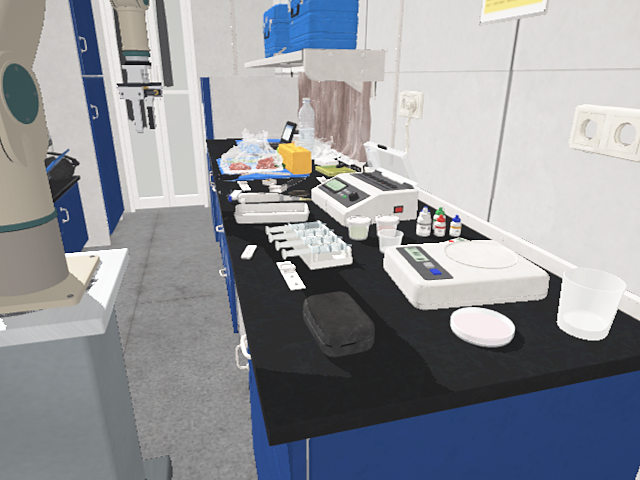

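View pics/top0.png

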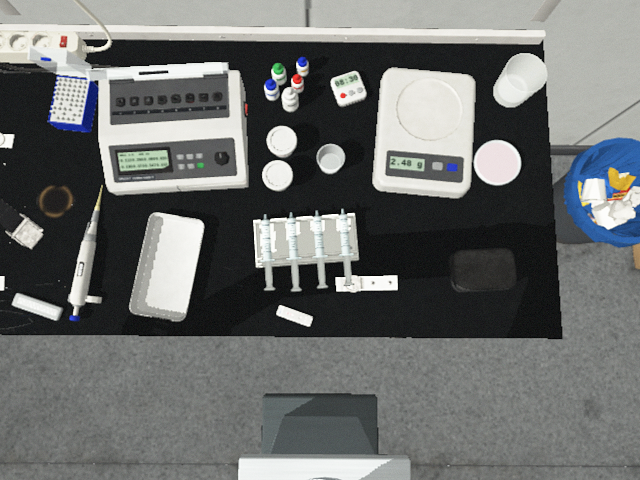

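```bash
cat > h.py <<'E'
from cell import ctrl
import numpy as np, cv2
from scipy.spatial.transform import Rotation as R
def cam(n):
    p=ctrl.camera_params(n); f=240/np.tan(np.radians(p['fovy']/2))
    return p,f,R.from_quat(p['rotation']).as_matrix()
def ray(n,u,v,z):
    p,f,M=cam(n); d=M@np.array([(u-p['cx'])/f,(v-p['cy'])/f,1]); e=p['eye']
    return e+d*(z-e[2])/d[2]
def proj(n,X):
    p,f,M=cam(n); c=M.T@(np.array(X)-p['eye']); return c[:2]/c[2]*f+[p['cx'],p['cy']]
def st():
    o=ctrl.observe(); M=R.from_quat(o['eef_rot']).as_matrix()
    print('t',round(o['clock'],2),'p',o['position'].round(4),'F',o['force'].round(1),'gap',round(o['finger_gap'],4)); print(M.round(3)); return o,M
E
python3 - <<'E'
from h import *
im=cv2.imread('pics/top0.png')
c=im[195:335,235:410]; cv2.imwrite('pics/topz.png',cv2.resize(c,None,fx=4.5,fy=4.2,interpolation=cv2.INTER_CUBIC)[:600,:800])
im=cv2.imread('pics/side0.png')
c=im[190:300,220:370]; cv2.imwrite('pics/sidez.png',cv2.resize(c,None,fx=5.3,fy=5.3,interpolation=cv2.INTER_CUBIC)[:600,:800])
st()
E
```

```text
t 0.1 p [0.1743 0.6256 0.2046] F [ 0.1 -0.   0.4] gap 0.094
[[ 0.963 -0.     0.269]
 [-0.269 -0.002  0.963]
 [ 0.    -1.    -0.002]]
```

View pics/topz.png

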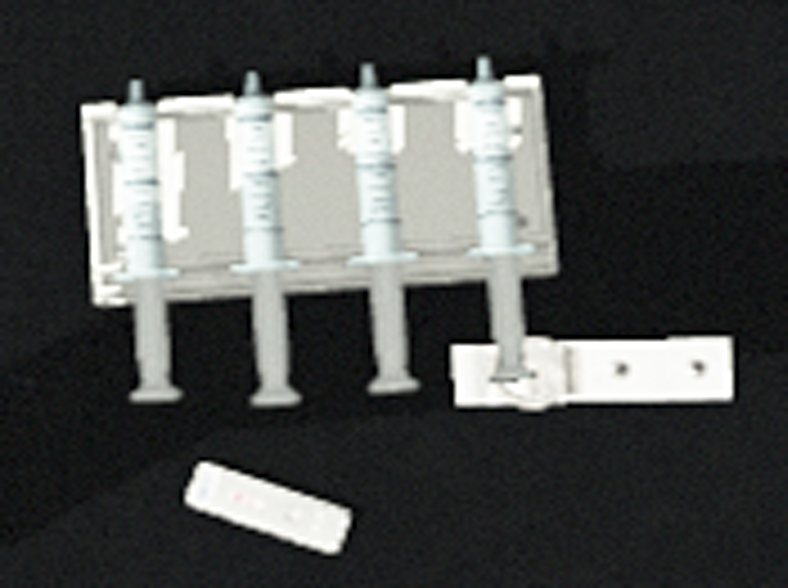

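View pics/sidez.png

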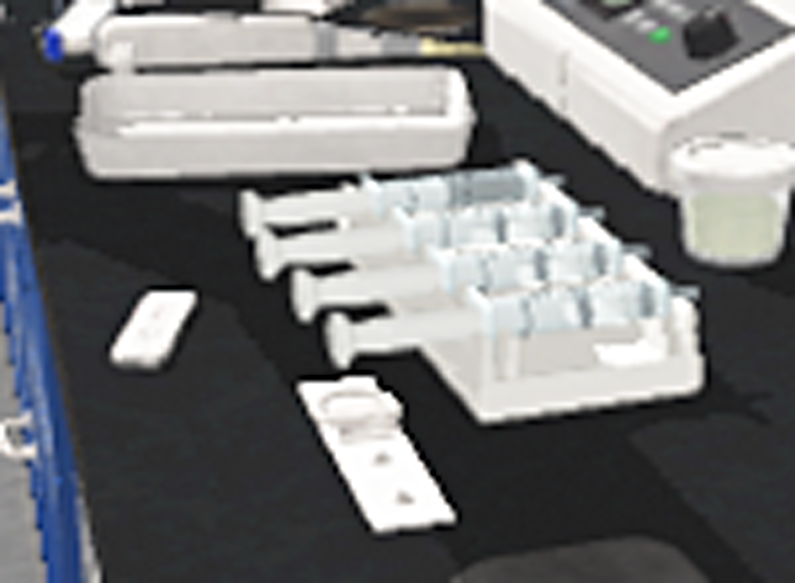

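```bash
python3 - <<'E'
from h import *
f=lambda x,y:(235+x/4.5,195+y/4.2)
N=[(137,80),(252,72),(367,64),(484,56)]; T=[(157,398),(276,402),(392,388),(508,378)]
F=[(150,274),(265,267),(380,260),(498,251)]
for n,t,fl in zip(N,T,F):
    a=ray('top',*f(*n),.032);b=ray('top',*f(*t),.032);c=ray('top',*f(*fl),.032);d=a-b
    print('noz',a.round(4),'thumb',b.round(4),'fl',c.round(4),np.linalg.norm(d).round(4),np.linalg.norm(a-c).round(4),np.degrees(np.arctan2(d[1],d[0])).round(1))
g=lambda x,y:(220+x/5.3,190+y/5.3)
# side: thumb centers near (outer face centers)
for p in [(250,213),(265,252),(302,296),(340,340)]: print('side thumb',ray('side',*g(*p),.032).round(4))
for p in [(565,181),(603,211),(644,250),(693,294)]: print('side noz',ray('side',*g(*p),.032).round(4))
print('rack corners z=.033');
for p in [(82,105),(540,75),(556,270),(95,303)]: print(ray('top',*f(*p),.02).round(4))
print('tray rim')
for p in [(150,212),(205,219),(184,321),(130,313)]: print(ray('top',*p,.024).round(4))
print('cassette', [ray('top',*f(*p),.005).round(3) for p in [(200,460),(350,510),(335,553),(186,500)]])
print('slide', [ray('top',*f(*p),.005).round(3) for p in [(452,345),(733,337),(733,400),(455,405)]])
print('slide side', [ray('side',*g(*p),.005).round(3) for p in [(300,383),(370,378),(455,518),(378,530)]])
print('case',[ray('top',*p,.045).round(3) for p in [(450,250),(515,250),(515,290),(450,290)]])
E
```

```text
noz [0.6033 0.1171 0.032 ] thumb [0.4575 0.1054 0.032 ] fl [0.5136 0.1096 0.032 ] 0.1463 0.09 4.6
noz [0.6075 0.0678 0.032 ] thumb [0.4561 0.0554 0.032 ] fl [0.5171 0.0609 0.032 ] 0.1519 0.0906 4.7
noz [0.6117 0.0184 0.032 ] thumb [0.4627 0.0068 0.032 ] fl [0.5207 0.0122 0.032 ] 0.1494 0.0912 4.5
noz [ 0.6159 -0.032   0.032 ] thumb [ 0.4676 -0.042   0.032 ] fl [ 0.5253 -0.0379  0.032 ] 0.1486 0.0908 3.9
side thumb [0.4612 0.111  0.032 ]
side thumb [0.4596 0.0608 0.032 ]
side thumb [0.4656 0.0073 0.032 ]
side thumb [ 0.4715 -0.0413  0.032 ]
side noz [0.6072 0.1188 0.032 ]
side noz [0.6118 0.075  0.032 ]
side noz [0.6139 0.0235 0.032 ]
side noz [ 0.6171 -0.0296  0.032 ]
rack corners z=.033
[0.5937 0.1418 0.02  ]
[ 0.6097 -0.0571  0.02  ]
[ 0.5182 -0.0636  0.02  ]
[0.5014 0.1339 0.02  ]
tray rim
[0.607  0.3425 0.024 ]
[0.5941 0.2351 0.024 ]
[0.398  0.2666 0.024 ]
[0.4122 0.369  0.024 ]
cassette [array([0.431, 0.089, 0.005]), array([0.408, 0.024, 0.005]), array([0.389, 0.03 , 0.005]), array([0.412, 0.094, 0.005])]
slide [array([ 0.485, -0.02 ,  0.005]), array([ 0.489, -0.142,  0.005]), array([ 0.46 , -0.141,  0.005]), array([ 0.457, -0.021,  0.005])]
slide side [array([ 0.46 , -0.016,  0.005]), array([ 0.487, -0.019,  0.005]), array([ 0.491, -0.145,  0.005]), array([ 0.463, -0.147,  0.005])]
case [array([ 0.534, -0.235,  0.045]), array([ 0.535, -0.358,  0.045]), array([ 0.46 , -0.354,  0.045]), array([ 0.459, -0.232,  0.045])]
```

```bash
python3 -m inch '[0,0,0,-6.7,0, 0.01,0,-0.03,-6.7,0, 0.01,0,-0.03,-6.7,0, 0.016,0,-0.04,0,0, 0.016,0,-0.04,0,0, 0.016,0,-0.04,0,0, 0.016,0,-0.04,0,0, 0.016,0,-0.04,0,0, 0.016,0,-0.04,0,0, 0.016,0,-0.04,0,0]'; python3 -c "
from h import *;st()"
```

```text
clock: 1.1
position: [0.3227, 0.2925, 0.2054]
eef_rot: [0.707, 0.028, -0.028, -0.706]
force: [0.5, 0.9, 0.8]
finger_gap: 0.0171
t 1.1 p [0.3227 0.2925 0.2054] F [0.5 0.9 0.8] gap 0.0171
[[ 0.997 -0.    -0.079]
 [ 0.079 -0.     0.997]
 [-0.    -1.    -0.   ]]
```

```bash
python3 -m inch '[0.017,0,-0.039,0,0, 0.017,0,-0.039,0,0, 0.017,0,-0.039,0,0, 0.017,0,-0.039,0,0, 0.017,0,-0.039,0,0, 0,0.035,0,0,0, 0,0.035,0,0,0, 0,0.035,0,0,0,0,0,0,0,0]'; python3 -c "
from h import *;st()
cv2.imwrite('pics/top1.png',ctrl.camera('top')[180:340,200:420,::-1].repeat(3,0).repeat(3,1))
cv2.imwrite('pics/side1.png',ctrl.camera('side')[150:310,200:400,::-1].repeat(3,0).repeat(3,1))"
```

```text
clock: 2.0
position: [0.4193, 0.1056, 0.0973]
eef_rot: [0.707, 0.025, -0.031, -0.706]
force: [-0.7, -0.6, -0.1]
finger_gap: -0.0001
t 2.0 p [0.4193 0.1056 0.0973] F [-0.7 -0.6 -0.1] gap -0.0001
[[ 0.997 -0.008 -0.079]
 [ 0.079 -0.002  0.997]
 [-0.008 -1.    -0.002]]
```

View pics/top1.png

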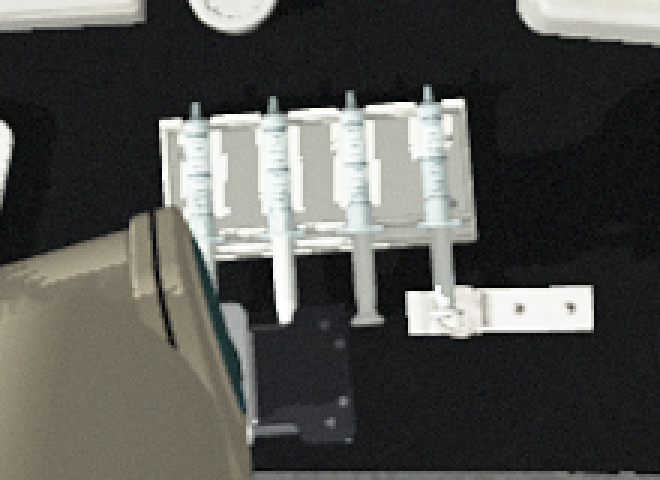

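View pics/side1.png

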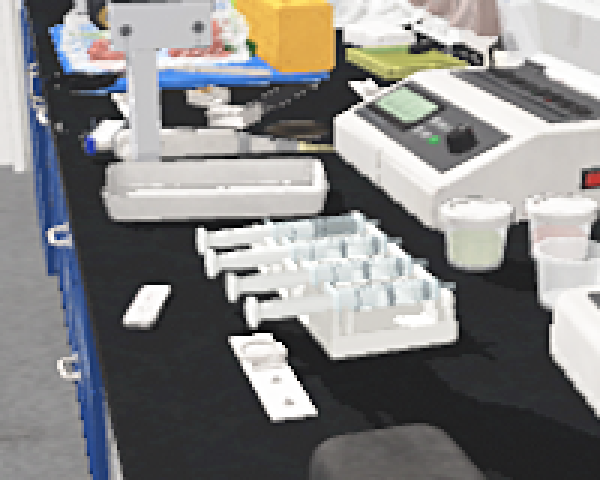

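```bash
python3 -m inch '[0,0.02,-0.003,0,0, 0,0.025,0,0,0, 0,0.024,0,0,0,0.003,0,0,0,0,0.004,0,0,0,0,0,0,0,0,0]';python3 -c "
from h import *;print(proj('side',st()[0]['position']))
cv2.imwrite('pics/side2.png',ctrl.camera('side')[150:310,200:400,::-1].repeat(3,0).repeat(3,1))"
```

```text
clock: 2.7
position: [0.4321, 0.1048, 0.0332]
eef_rot: [-0.706, -0.029, 0.026, 0.707]
force: [0.3, -0.2, 0.0]
finger_gap: 0.0006
t 2.7 p [0.4321 0.1048 0.0332] F [ 0.3 -0.2  0. ] gap 0.0006
[[ 0.997  0.004 -0.079]
 [ 0.079  0.001  0.997]
 [ 0.004 -1.     0.001]]
[254.94017388 231.60093558]
```

View pics/side2.png

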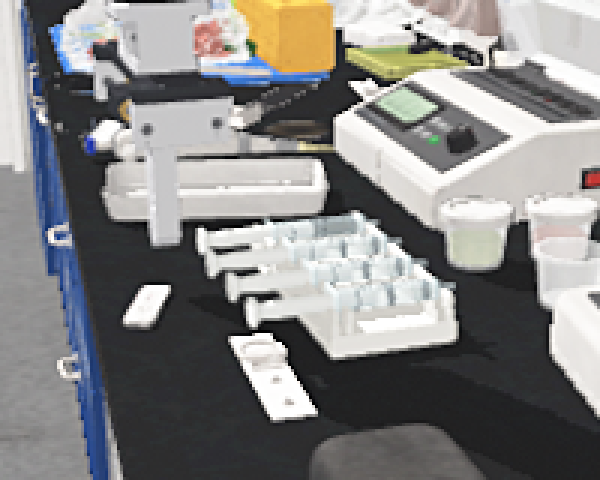

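```bash
python3 -m inch '[0.002,0.005,-0.001,0,0, 0.002,0,0,0,0, 0,0,0,0,0]';python3 -c "
from h import *;st()"
```

```text
clock: 3.05
position: [0.4342, 0.1035, 0.0266]
eef_rot: [-0.707, -0.028, 0.028, 0.707]
force: [-0.6, 0.1, 0.7]
finger_gap: 0.0003
t 3.05 p [0.4342 0.1035 0.0266] F [-0.6  0.1  0.7] gap 0.0003
[[ 0.997  0.001 -0.079]
 [ 0.079  0.     0.997]
 [ 0.001 -1.     0.   ]]
```

```bash
python3 -m inch '[0.002,0,0,0,0, 0.002,0,0,0,0, 0.002,0,0,0,0]'
```

```text
clock: 3.35
position: [0.4399, 0.104, 0.0265]
eef_rot: [-0.707, -0.028, 0.028, 0.707]
force: [-0.0, -0.2, -0.1]
finger_gap: 0.0003
```

```bash
python3 -m inch '[0.002,0,0,0,0, 0.001,0,0,0,0]'
```

```text
clock: 3.55
position: [0.443, 0.1043, 0.0264]
eef_rot: [-0.707, -0.028, 0.028, 0.707]
force: [-0.1, -0.4, -0.6]
finger_gap: 0.0006
```

```bash
python3 -m inch '[0.002,0,0,0,0, 0.001,0,0,0,0]'
```

```text
clock: 3.75
position: [0.4459, 0.1045, 0.0265]
eef_rot: [-0.707, -0.028, 0.028, 0.707]
force: [-0.3, 0.4, 0.0]
finger_gap: 0.0004
```

```bash
python3 -m inch '[0.002,0,0,0,0, 0.001,0,0,0,0]'
```

```text
clock: 3.95
position: [0.4489, 0.1047, 0.0265]
eef_rot: [-0.707, -0.028, 0.028, 0.707]
force: [-0.1, 0.3, 0.7]
finger_gap: 0.0005
```

```bash
python3 -m inch '[0.002,0,0,0,0, 0.001,0,0,0,0]'
```

```text
clock: 4.15
position: [0.4509, 0.1048, 0.0263]
eef_rot: [0.707, 0.027, -0.029, -0.706]
force: [-1.6, 0.1, 0.1]
finger_gap: 0.0006
```

```bash
python3 -m inch '[0.002,0,0,0,0, 0.001,0,0,0,0]'
```

```text
clock: 4.35
position: [0.4543, 0.1051, 0.0264]
eef_rot: [0.707, 0.028, -0.028, -0.707]
force: [-2.6, 0.1, 1.1]
finger_gap: 0.0006
```

```bash
python3 -m inch '[0.002,0,0,0,0, 0.001,0,0,0,0]'
```

```text
clock: 4.55
position: [0.4577, 0.1054, 0.0264]
eef_rot: [0.707, 0.028, -0.028, -0.707]
force: [-1.6, -0.5, 1.6]
finger_gap: 0.0003
```

```bash
python3 -m inch '[0.0015,0,0,0,0, 0.0015,0,0,0,0]'
```

```text
clock: 4.75
position: [0.459, 0.1054, 0.0262]
eef_rot: [0.707, 0.027, -0.029, -0.706]
force: [-5.7, 0.2, 2.2]
finger_gap: 0.0005
```

```bash
python3 -m inch '[0.0005,0,0,0,0]'
```

```text
clock: 4.85
position: [0.459, 0.1054, 0.0262]
eef_rot: [0.707, 0.026, -0.03, -0.706]
force: [-5.5, 0.5, 1.0]
finger_gap: 0.0008
```

```bash
python3 -m inch '[0.001,0,0,0,0]'
```

```text
clock: 4.95
position: [0.4591, 0.1053, 0.0261]
eef_rot: [0.707, 0.026, -0.03, -0.706]
force: [-7.0, 0.1, 3.1]
finger_gap: 0.0005
```

```bash
python3 -m inch '[-0.01,0,0,0,0, -0.011,0,0,0,0, -0.01,0,0,0,0, 0,0,-0.015,0,0,0,0,-0.02,0,0,0,0,-0.015,0,0,0,0,0,0,0]'; python3 -c "
from h import *;st()
cv2.imwrite('pics/side3.png',ctrl.camera('side')[150:310,200:400,::-1].repeat(3,0).repeat(3,1))"
```

```text
clock: 5.65
position: [0.4351, 0.0515, 0.0266]
eef_rot: [0.707, 0.027, -0.026, -0.706]
force: [-0.1, -0.0, 0.5]
finger_gap: 0.0006
t 5.65 p [0.4351 0.0515 0.0266] F [-0.1 -0.   0.5] gap 0.0006
[[ 0.997  0.001 -0.075]
 [ 0.075 -0.001  0.997]
 [ 0.001 -1.    -0.001]]
```

View pics/side3.png

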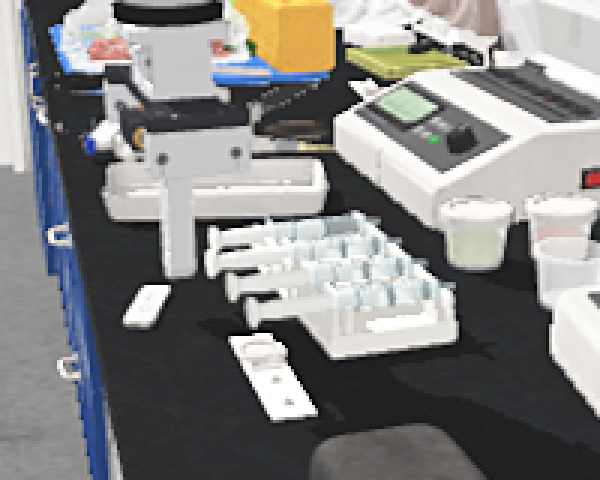

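```bash
python3 -m inch '[0.0025,0,0.002,0,0, 0.0025,0,0,0,0, 0.0025,0,0,0,0]'
```

```text
clock: 6.0
position: [0.4429, 0.0572, 0.0265]
eef_rot: [-0.706, -0.029, 0.028, 0.707]
force: [-0.4, 0.7, -0.7]
finger_gap: 0.0005
```

```bash
python3 -m inch '[0.0015,0,0,0,0, 0.0015,0,0,0,0]'
```

```text
clock: 6.2
position: [0.4457, 0.0566, 0.0264]
eef_rot: [-0.707, -0.028, 0.028, 0.707]
force: [0.2, 0.4, 0.6]
finger_gap: 0.0005
```

```bash
python3 -m inch '[0.0015,0,0,0,0, 0.0015,0,0,0,0]'
```

```text
clock: 6.4
position: [0.4483, 0.0565, 0.0264]
eef_rot: [0.707, 0.028, -0.028, -0.707]
force: [-1.2, -0.3, 0.0]
finger_gap: 0.0005
```

```bash
python3 -m inch '[0.0015,0,0,0,0, 0.0015,0,0,0,0]'
```

```text
clock: 6.6
position: [0.4506, 0.0566, 0.0263]
eef_rot: [0.707, 0.027, -0.029, -0.706]
force: [-1.6, 0.5, 0.9]
finger_gap: 0.0004
```

```bash
python3 -m inch '[0.0015,0,-0.001,0,0, 0.0015,0,0,0,0]'
```

```text
clock: 6.8
position: [0.4542, 0.0559, 0.0264]
eef_rot: [0.707, 0.028, -0.028, -0.707]
force: [-1.7, 0.6, 0.9]
finger_gap: 0.0004
```

```bash
python3 -m inch '[0.0015,0,0,0,0, 0.0015,0,0,0,0]'
```

```text
clock: 7.0
position: [0.4576, 0.0563, 0.0264]
eef_rot: [-0.707, -0.028, 0.028, 0.707]
force: [-1.2, 0.4, 0.5]
finger_gap: 0.0007
```

```bash
sleep 0; python3 -m inch '[0.0015,0,0,0,0]'
```

```text
clock: 7.1
position: [0.4591, 0.0564, 0.0265]
eef_rot: [-0.707, -0.028, 0.028, 0.707]
force: [-1.4, 0.2, -0.0]
finger_gap: 0.0007
```

```bash
python3 -m inch '[0.0015,0,0,0,0, 0.0015,0,0,0,0]'
```

```text
clock: 7.3
position: [0.4621, 0.0567, 0.0265]
eef_rot: [-0.707, -0.028, 0.028, 0.707]
force: [-2.1, 0.7, -0.3]
finger_gap: -0.0
```

```bash
python3 -m inch '[0.0015,0,0,0,0, 0.0015,0,0,0,0]'
```

```text
clock: 7.5
position: [0.4651, 0.0569, 0.0265]
eef_rot: [-0.707, -0.028, 0.028, 0.707]
force: [-0.9, 1.0, 0.2]
finger_gap: 0.0002
```

```bash
python3 -m inch '[0.0015,0,0,0,0, 0.0015,0,0,0,0]'
```

```text
clock: 7.7
position: [0.4682, 0.0572, 0.0265]
eef_rot: [-0.707, -0.028, 0.028, 0.707]
force: [-1.4, 0.2, 0.7]
finger_gap: 0.0006
```

```bash
python3 -m inch '[0.0015,0,0,0,0, 0.0015,0,0,0,0]'
```

```text
clock: 7.9
position: [0.4709, 0.0574, 0.0265]
eef_rot: [-0.707, -0.028, 0.028, 0.707]
force: [-3.2, 0.9, 1.2]
finger_gap: 0.0004
```

```bash
python3 -m inch '[0.001,0,0,0,0, 0.001,0,0,0,0]'
```

```text
clock: 8.1
position: [0.4713, 0.0574, 0.0262]
eef_rot: [0.707, 0.027, -0.029, -0.706]
force: [-6.4, 0.4, 1.5]
finger_gap: 0.0006
```

```bash
python3 -m inch '[0.001,0,0,0,0]'
```

```text
clock: 8.2
position: [0.4714, 0.0575, 0.0261]
eef_rot: [0.707, 0.026, -0.03, -0.706]
force: [-6.5, 1.0, 2.1]
finger_gap: 0.0005
```

```bash
python3 -m inch '[-0.012,0,0,0,0, -0.012,0,0,0,0, -0.013,0,0,0,0, 0,0,-0.015,0,0,0,0,-0.02,0,0,0,0,-0.0145,0,0,0,0,0,0,0,0,0,0,0,0]'
```

```text
clock: 9.0
position: [0.4422, 0.0054, 0.0266]
eef_rot: [-0.706, -0.028, 0.027, 0.707]
force: [-0.3, 0.1, 0.1]
finger_gap: 0.0006
```

```bash
python3 -m inch '[0.0025,0,0,0,0, 0.0025,0,0,0,0, 0.0025,0,0,0,0]'
```

```text
clock: 9.3
position: [0.449, 0.0067, 0.0265]
eef_rot: [-0.706, -0.029, 0.028, 0.707]
force: [0.7, 0.1, -0.3]
finger_gap: 0.0003
```

```bash
python3 -m inch '[0.0015,0,0,0,0, 0.0015,0,0,0,0]'
```

```text
clock: 9.5
position: [0.4517, 0.0064, 0.0264]
eef_rot: [-0.707, -0.028, 0.028, 0.707]
force: [0.5, -0.0, 0.3]
finger_gap: 0.0003
```

```bash
python3 -m inch '[0.0015,0,0,0,0, 0.0015,0,0,0,0]'
```

```text
clock: 9.7
position: [0.4544, 0.0064, 0.0264]
eef_rot: [0.707, 0.028, -0.028, -0.707]
force: [0.1, -0.2, 0.0]
finger_gap: 0.0004
```

```bash
python3 -m inch '[0.0015,0,0,0,0, 0.0015,0,0,0,0]'
```

```text
clock: 9.9
position: [0.4563, 0.0065, 0.0263]
eef_rot: [0.707, 0.027, -0.029, -0.706]
force: [-2.5, -0.2, 1.2]
finger_gap: 0.0003
```

Contact at about x=0.455.

```bash
python3 -m inch '[0.0015,0,0,0,0, 0.0015,0,0,0,0]'
```

```text
clock: 10.1
position: [0.4599, 0.0068, 0.0264]
eef_rot: [0.707, 0.028, -0.028, -0.707]
force: [-2.6, 0.3, -0.3]
finger_gap: 0.0005
```

```bash
python3 -m inch '[0.0015,0,0,0,0, 0.0015,0,0,0,0]'
```

```text
clock: 10.3
position: [0.4633, 0.0071, 0.0264]
eef_rot: [-0.707, -0.028, 0.028, 0.707]
force: [-2.0, -0.1, -0.7]
finger_gap: 0.0004
```

```bash
python3 -m inch '[0.0015,0,0,0,0, 0.0015,0,0,0,0]'
```

```text
clock: 10.5
position: [0.4665, 0.0073, 0.0264]
eef_rot: [-0.707, -0.028, 0.028, 0.707]
force: [-2.0, -0.6, 0.3]
finger_gap: 0.0005
```

```bash
python3 -m inch '[0.0015,0,0,0,0, 0.0015,0,0,0,0]'
```

```text
clock: 10.7
position: [0.4695, 0.0076, 0.0264]
eef_rot: [-0.707, -0.028, 0.028, 0.707]
force: [-2.3, -0.6, 0.1]
finger_gap: 0.0002
```

```bash
python3 -m inch '[0.0015,0,0,0,0, 0.0015,0,0,0,0]'
```

```text
clock: 10.9
position: [0.4725, 0.0078, 0.0264]
eef_rot: [-0.707, -0.028, 0.028, 0.707]
force: [-2.1, -0.0, -0.2]
finger_gap: 0.0006
```

```bash
python3 -m inch '[0.0015,0,0,0,0, 0.0015,0,0,0,0]'
```

```text
clock: 11.1
position: [0.4755, 0.008, 0.0264]
eef_rot: [-0.707, -0.028, 0.028, 0.707]
force: [-1.6, -0.5, -0.2]
finger_gap: 0.0005
```

```bash
python3 -m inch '[0.0015,0,0,0,0, 0.0015,0,0,0,0]'
```

```text
clock: 11.3
position: [0.4785, 0.0083, 0.0264]
eef_rot: [-0.707, -0.028, 0.028, 0.707]
force: [-1.5, 0.5, 1.1]
finger_gap: 0.0006
```

```bash
python3 -m inch '[0.0015,0,0,0,0, 0.0015,0,0,0,0]'
```

```text
clock: 11.5
position: [0.4815, 0.0085, 0.0265]
eef_rot: [-0.707, -0.028, 0.028, 0.707]
force: [-1.8, -0.1, 0.6]
finger_gap: 0.0005
```

```bash
python3 -m inch '[0.0015,0,0,0,0, 0.0015,0,0,0,0]'
```

```text
clock: 11.7
position: [0.4845, 0.0087, 0.0264]
eef_rot: [-0.707, -0.028, 0.028, 0.707]
force: [-1.2, 0.3, 0.2]
finger_gap: 0.0004
```

```bash
python3 -m inch '[0.0015,0,0,0,0, 0.0015,0,0,0,0]'
```

```text
clock: 11.9
position: [0.4875, 0.009, 0.0264]
eef_rot: [-0.707, -0.028, 0.028, 0.707]
force: [-2.0, -0.3, 0.4]
finger_gap: 0.0006
```

```bash
python3 -m inch '[0.002,0,0,0,0, 0.002,0,0,0,0]'
```

```text
clock: 12.1
position: [0.4915, 0.0093, 0.0264]
eef_rot: [-0.707, -0.028, 0.028, 0.707]
force: [-1.9, -0.2, -0.2]
finger_gap: 0.0006
```

```bash
python3 -m inch '[0.002,0,0,0,0, 0.002,0,0,0,0]'
```

```text
clock: 12.3
position: [0.4955, 0.0096, 0.0265]
eef_rot: [-0.707, -0.028, 0.028, 0.707]
force: [-2.2, 0.3, -0.4]
finger_gap: 0.0004
```

```bash
python3 -m inch '[0.0015,0,0,0,0, 0.0015,0,0,0,0]'
```

```text
clock: 12.5
position: [0.4976, 0.0098, 0.0264]
eef_rot: [0.707, 0.027, -0.029, -0.707]
force: [-5.9, 0.6, 1.0]
finger_gap: 0.0007
```

```bash
python3 -m inch '[0.001,0,0,0,0, 0.001,0,0,0,0]'
```

```text
clock: 12.7
position: [0.4976, 0.0098, 0.0262]
eef_rot: [0.707, 0.026, -0.03, -0.706]
force: [-7.7, -0.5, 3.6]
finger_gap: 0.0005
```

```bash
python3 -m inch '[0.001,0,0,0,0, 0,0,0,0,0]'
```

```text
clock: 12.9
position: [0.4976, 0.0098, 0.0261]
eef_rot: [0.707, 0.025, -0.03, -0.706]
force: [-7.4, -0.0, 4.4]
finger_gap: 0.0001
```

```bash
python3 -m inch '[-0.014,0,0,0,0, -0.015,0,0,0,0, -0.015,0,0,0,0,-0.0145,0,0,0,0,0,0,-0.015,0,0,0,0,-0.02,0,0,0,0,-0.0142,0,0,0,0,0,0,0,0,0,0,0,0]'; python3 - <<'E'
from h import *
from scipy.optimize import least_squares
a=(352.8,286.7);b=(288.3,265.5)
r=least_squares(lambda X:np.r_[proj('top',X)-a,proj('side',X)-b],[.46,-.05,.01]);print('bump',r.x,r.fun)
cv2.imwrite('pics/side4.png',cv2.resize(ctrl.camera('side')[190:300,220:370,::-1],None,fx=5.3,fy=5.3,interpolation=cv2.INTER_CUBIC))
E
```

```text
clock: 13.8
position: [0.4481, -0.0433, 0.0266]
eef_rot: [-0.706, -0.029, 0.027, 0.707]
force: [0.1, -0.0, 0.0]
finger_gap: 0.0004
bump [ 0.47109697 -0.05380645  0.01180592] [ 0.44498972 -2.77802305 -2.89015886  0.32010563]
```

View pics/side4.png

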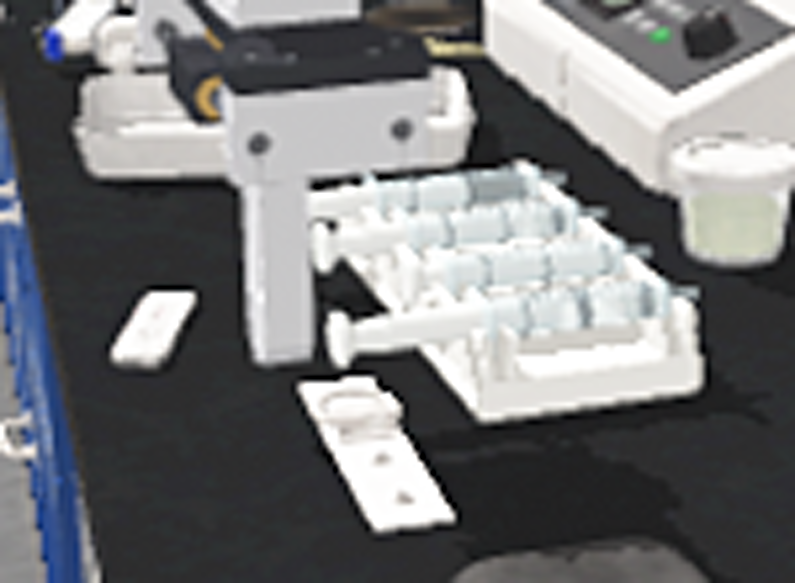

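```bash
python3 -m inch '[0.0025,0,0,0,0, 0.0025,0,0,0,0, 0.0025,0,0,0,0]'
```

```text
clock: 14.15
position: [0.4548, -0.0424, 0.0265]
eef_rot: [-0.706, -0.028, 0.028, 0.707]
force: [-0.1, 0.0, -0.8]
finger_gap: 0.0005
```

```bash
python3 -m inch '[0.0015,0,0,0,0, 0.0015,0,0,0,0]'
```

```text
clock: 14.35
position: [0.4575, -0.0426, 0.0264]
eef_rot: [-0.707, -0.028, 0.028, 0.707]
force: [-0.2, 0.3, -0.4]
finger_gap: 0.0007
```

```bash
python3 -m inch '[0.0015,0,0,0,0, 0.0015,0,0,0,0]'
```

```text
clock: 14.55
position: [0.4601, -0.0425, 0.0264]
eef_rot: [0.707, 0.028, -0.028, -0.707]
force: [-0.0, -0.4, 1.0]
finger_gap: 0.0004
```

```bash
python3 -m inch '[0.0015,0,0,0,0, 0.0015,0,0,0,0]'
```

```text
clock: 14.75
position: [0.4626, -0.0424, 0.0263]
eef_rot: [0.707, 0.027, -0.028, -0.707]
force: [-1.6, 0.2, 1.7]
finger_gap: 0.0005
```

```bash
python3 -m inch '[0.0015,0,0,0,0, 0.0015,0,0,0,0]'
```

```text
clock: 14.95
position: [0.4661, -0.0421, 0.0264]
eef_rot: [-0.707, -0.028, 0.028, 0.707]
force: [-1.5, -0.5, 0.5]
finger_gap: 0.0009
```

```bash
python3 -m inch '[0.0015,0,0,0,0, 0.0015,0,0,0,0]'
```

```text
clock: 15.15
position: [0.4693, -0.0418, 0.0264]
eef_rot: [-0.707, -0.028, 0.028, 0.707]
force: [-0.7, 0.0, 0.9]
finger_gap: 0.0007
```

```bash
python3 -m inch '[0.0015,0,0,0,0, 0.0015,0,0,0,0]'
```

```text
clock: 15.35
position: [0.4724, -0.0416, 0.0264]
eef_rot: [-0.707, -0.028, 0.028, 0.707]
force: [-1.9, -0.1, -0.1]
finger_gap: 0.0005
```

```bash
python3 -m inch '[0.0015,0,0,0,0, 0.0015,0,0,0,0]'
```

```text
clock: 15.55
position: [0.4754, -0.0413, 0.0264]
eef_rot: [-0.707, -0.028, 0.028, 0.707]
force: [-0.7, 0.3, 0.2]
finger_gap: 0.0003
```

```bash
python3 -m inch '[0.0015,0,0,0,0, 0.0015,0,0,0,0]'
```

```text
clock: 15.75
position: [0.4784, -0.0411, 0.0265]
eef_rot: [-0.707, -0.028, 0.028, 0.707]
force: [-0.9, -0.1, -0.1]
finger_gap: 0.0006
```

```bash
python3 -m inch '[0.0015,0,0,0,0, 0.0015,0,0,0,0]'
```

```text
clock: 15.95
position: [0.4814, -0.0408, 0.0265]
eef_rot: [-0.707, -0.028, 0.028, 0.707]
force: [-1.4, -0.1, -0.4]
finger_gap: 0.0007
```

```bash
python3 -m inch '[0.0015,0,0,0,0, 0.0015,0,0,0,0]'
```

```text
clock: 16.15
position: [0.4844, -0.0407, 0.0265]
eef_rot: [-0.707, -0.028, 0.028, 0.707]
force: [-1.4, 0.3, -0.3]
finger_gap: 0.0004
```

```bash
python3 -m inch '[0.0015,0,0,0,0, 0.0015,0,0,0,0]'
```

```text
clock: 16.35
position: [0.4874, -0.0404, 0.0265]
eef_rot: [-0.707, -0.028, 0.028, 0.707]
force: [-1.0, 0.9, 0.8]
finger_gap: 0.0006
```

```bash
python3 -m inch '[0.0015,0,0,0,0, 0.0015,0,0,0,0]'
```

```text
clock: 16.55
position: [0.4904, -0.0402, 0.0265]
eef_rot: [-0.707, -0.028, 0.028, 0.707]
force: [-1.7, 0.1, -0.2]
finger_gap: 0.0003
```

```bash
python3 -m inch '[0.0015,0,0,0,0, 0.0015,0,0,0,0]'
```

```text
clock: 16.75
position: [0.4933, -0.0399, 0.0264]
eef_rot: [-0.707, -0.028, 0.028, 0.707]
force: [-1.1, -0.4, -0.3]
finger_gap: 0.0003
```

Past two thirds (~32 mm); expect the stop near x = 0.502.

```bash
python3 -m inch '[0.002,0,0,0,0, 0.002,0,0,0,0]'
```

```text
clock: 16.95
position: [0.4974, -0.0396, 0.0265]
eef_rot: [-0.707, -0.028, 0.028, 0.707]
force: [-2.3, 0.2, 0.6]
finger_gap: 0.0005
```

```bash
python3 -m inch '[0.0015,0,0,0,0, 0.0015,0,0,0,0]'
```

```text
clock: 17.15
position: [0.5003, -0.0394, 0.0264]
eef_rot: [-0.707, -0.028, 0.028, 0.707]
force: [-2.1, -0.1, 0.4]
finger_gap: 0.0005
```

```bash
python3 -m inch '[0.0015,0,0,0,0, 0.0015,0,0,0,0]'
```

```text
clock: 17.35
position: [0.5016, -0.0393, 0.0263]
eef_rot: [0.707, 0.027, -0.029, -0.707]
force: [-5.8, 1.1, 3.6]
finger_gap: 0.0004
```

```bash
python3 -m inch '[0.0015,0,0,0,0, 0.001,0,0,0,0]'
```

```text
clock: 17.55
position: [0.5016, -0.0393, 0.026]
eef_rot: [0.707, 0.025, -0.031, -0.706]
force: [-10.8, 0.4, 4.7]
finger_gap: 0.0004
```

```bash
python3 -m inch '[-0.008,0,0,0,0, -0.012,0,0,0,0, 0,-0.035,0,0,0, 0,-0.045,0,0,0, 0.015,0,0.0296,0,0.036,0.015,0,0.0296,0,0.036,0.015,0,0.0296,0,0.036,0.015,0,0.0296,0,0.036,0.015,0,0.0296,0,0.036,0,0,0,0,0.036]'; python3 - <<'E'
from h import *
o,M=st(); D=np.array([.549,.1127,.06])-o['position']; print(M.T@D)
cv2.imwrite('pics/side5.png',cv2.resize(ctrl.camera('side')[150:300,220:380,::-1],None,fx=4,fy=4,interpolation=cv2.INTER_CUBIC))
E
```

```text
clock: 18.55
position: [0.5518, 0.1196, 0.1071]
eef_rot: [-0.705, -0.032, 0.028, 0.708]
force: [0.2, -0.4, 0.2]
finger_gap: 0.0361
t 18.55 p [0.5518 0.1196 0.1071] F [ 0.2 -0.4  0.2] gap 0.0361
[[ 0.996  0.006 -0.086]
 [ 0.086  0.005  0.996]
 [ 0.006 -1.     0.005]]
[-0.00372109  0.04700342 -0.00682733]
```

View pics/side5.png

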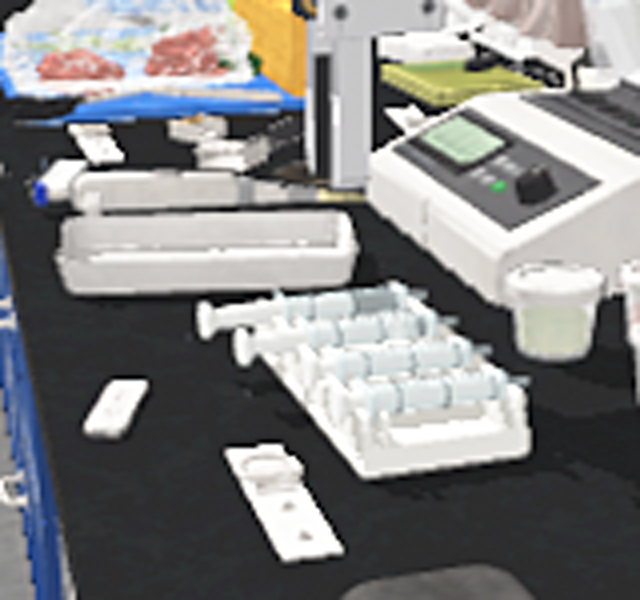

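```bash
python3 -m inch '[0,0.015,0,0,0.036,0,0.015,0,0,0.036,0,0,0,0,0.036,0,0,0,0,0.036]'; python3 - <<'E'
from h import *
o,M=st(); D=np.array([.549,.1127,.022])-o['position']; print(M.T@D)
E
```

```text
clock: 19.0
position: [0.549, 0.1119, 0.0766]
eef_rot: [0.707, 0.028, -0.027, -0.706]
force: [0.4, 0.6, 0.3]
finger_gap: 0.0363
t 19.0 p [0.549  0.1119 0.0766] F [0.4 0.6 0.3] gap 0.0363
[[ 0.997  0.    -0.078]
 [ 0.078 -0.     0.997]
 [ 0.    -1.    -0.   ]]
[3.86863179e-05 5.46462257e-02 8.01242171e-04]
```

```bash
python3 -m inch '[0,0.015,0.0005,0,0.036,0,0.02,0,0,0.036,0,0.0145,0,0,0.036,0,0.005,0,0,0.036,0,0,0,0,0.036]'; python3 - <<'E'
from h import *
st()
cv2.imwrite('pics/side6.png',cv2.resize(ctrl.camera('side')[150:300,220:380,::-1],None,fx=4,fy=4,interpolation=cv2.INTER_CUBIC))
cv2.imwrite('pics/top6.png',cv2.resize(ctrl.camera('top')[180:330,220:380,::-1],None,fx=4,fy=4,interpolation=cv2.INTER_CUBIC))
E
```

```text
clock: 19.5
position: [0.5486, 0.1132, 0.0217]
eef_rot: [0.707, 0.028, -0.028, -0.706]
force: [-0.1, 0.3, 0.5]
finger_gap: 0.0361
t 19.5 p [0.5486 0.1132 0.0217] F [-0.1  0.3  0.5] gap 0.0361
[[ 0.997 -0.001 -0.079]
 [ 0.079 -0.     0.997]
 [-0.001 -1.    -0.   ]]
```

View pics/side6.png

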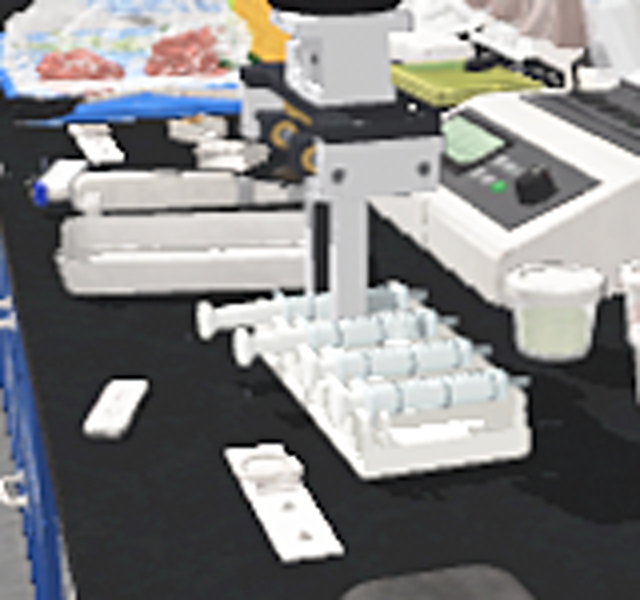

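View pics/top6.png

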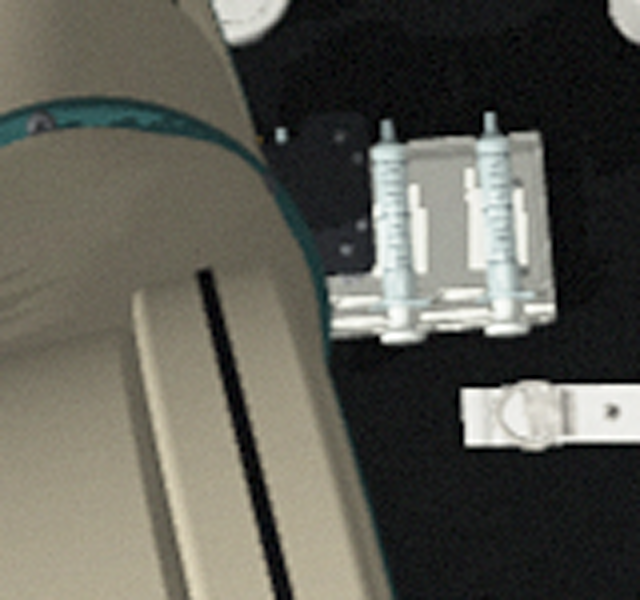

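```bash
python3 -m inch '[0,0,0,0,0.024,0,0,0,0,0.018,0,0,0,0,0.012,0,0,0,0,0.008,0,0,0,0,0.008]'
```

```text
clock: 20.1
position: [0.5491, 0.1135, 0.0223]
eef_rot: [-0.706, -0.028, 0.028, 0.707]
force: [-0.1, 0.3, 2.6]
finger_gap: 0.0153
```

```bash
python3 -m inch '[0,-0.003,0,0,0.008,0,-0.006,0,0,0.008,0,-0.01,0,0,0.008,0,-0.015,0,0,0.008,0,-0.02,0,0,0.008,0,-0.015,0,0,0.008,0,0,0,0,0.008]'; python3 - <<'E'
from h import *
o,M=st()
cv2.imwrite('pics/side7.png',cv2.resize(ctrl.camera('side')[150:300,220:380,::-1],None,fx=4,fy=4,interpolation=cv2.INTER_CUBIC))
E
```

```text
clock: 20.8
position: [0.5505, 0.1138, 0.0935]
eef_rot: [-0.706, -0.03, 0.026, 0.707]
force: [0.6, -0.1, 0.8]
finger_gap: 0.0153
t 20.8 p [0.5505 0.1138 0.0935] F [ 0.6 -0.1  0.8] gap 0.0153
[[ 0.997  0.005 -0.079]
 [ 0.079  0.001  0.997]
 [ 0.005 -1.     0.001]]
```

View pics/side7.png

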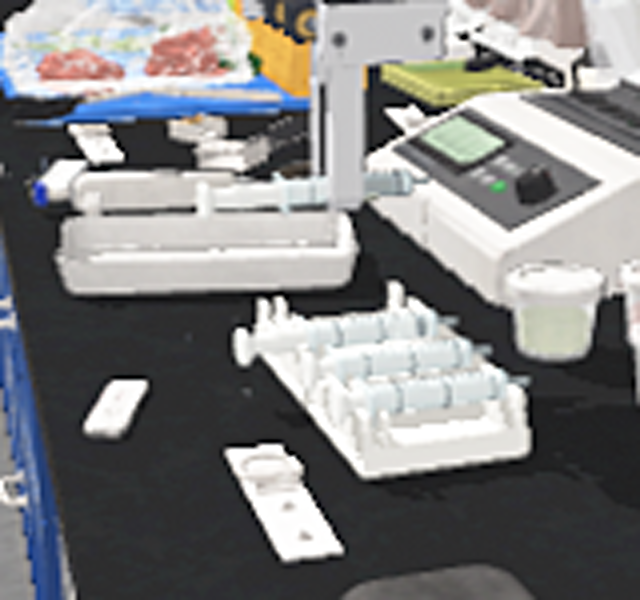

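```bash
python3 - <<'E'
from h import *
im=cv2.imread('pics/top0.png'); g=cv2.cvtColor(im,cv2.COLOR_BGR2GRAY)
m=np.zeros_like(g); m[200:330,118:215]=(g[200:330,118:215]>110)*255
cs,_=cv2.findContours(m,cv2.RETR_EXTERNAL,cv2.CHAIN_APPROX_NONE); c=max(cs,key=cv2.contourArea)
P=np.array([ray('top',*p[0],.024)[:2] for p in c]); r=cv2.minAreaRect((P*1000).astype(np.float32)); print(r)
cv2.imwrite('pics/tray.png',cv2.resize(im[200:330,110:220],None,fx=4.5,fy=4.5,interpolation=cv2.INTER_CUBIC))
E
```

```text
((502.61505126953125, 304.6425476074219), (111.39128112792969, 200.17674255371094), 80.78433227539062)
```

View pics/tray.png

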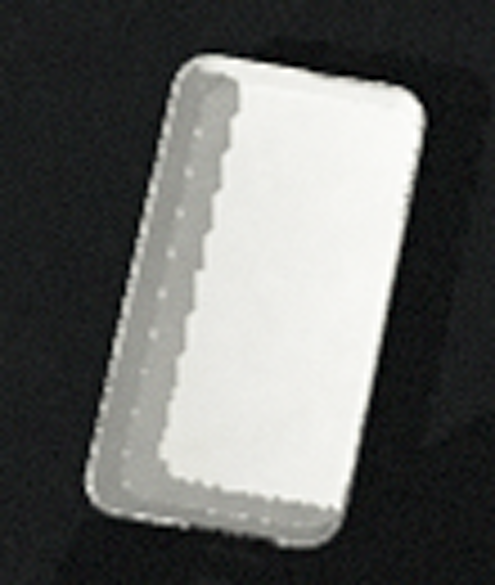

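```bash
python3 -m inch '[0,0,0,6.85,0.008,0,0,0,6.85,0.008,-0.008,0,0.025,0,0.008,-0.0088,0,0.0295,0,0.008,-0.0088,0,0.0295,0,0.008,-0.0088,0,0.0295,0,0.008,-0.0088,0,0.0295,0,0.008,-0.0088,0,0.0295,0,0.008,-0.0081,0,0.0265,0,0.008,0,0,0,0,0.008]';python3 -m inch '[0,0,0,0,0.008,0,0,0,0,0.008]'; python3 - <<'E'
from h import *
o,M=st(); D=np.array([.5213,.3198,.02])-o['position']; print(M.T@D)
cv2.imwrite('pics/side8.png',cv2.resize(ctrl.camera('side')[150:300,220:380,::-1],None,fx=4,fy=4,interpolation=cv2.INTER_CUBIC))
E
```

```text
clock: 21.85
position: [0.5187, 0.3251, 0.0899]
eef_rot: [-0.704, 0.055, -0.053, 0.706]
force: [-0.8, -0.2, 0.3]
finger_gap: 0.0154
clock: 22.05
position: [0.5213, 0.3174, 0.0904]
eef_rot: [0.706, -0.057, 0.057, -0.704]
force: [-0.3, -0.1, -0.9]
finger_gap: 0.0154
t 22.05 p [0.5213 0.3174 0.0904] F [-0.3 -0.1 -0.9] gap 0.0154
[[ 0.987 -0.001  0.161]
 [-0.161 -0.002  0.987]
 [-0.    -1.    -0.002]]
[-0.00036359  0.07036757  0.00253738]
```

View pics/side8.png

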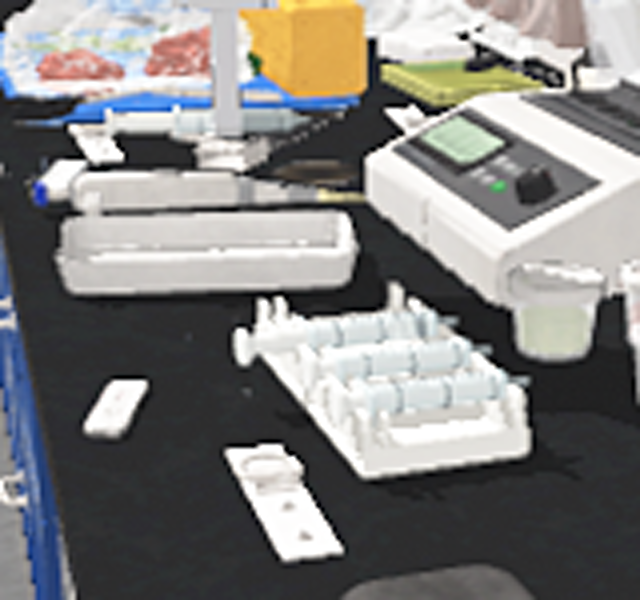

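```bash
python3 -m inch '[0,0.02,0.001,0,0.008,0,0.025,0,0,0.008,0,0.015,0,0,0.008,0,0,0,0,0.008,0,0,0,0,0.008]'; python3 - <<'E'
from h import *
o,M=st(); D=np.array([.5213,.3198,.012])-o['position']; print(M.T@D)
cv2.imwrite('pics/side9.png',cv2.resize(ctrl.camera('side')[150:300,220:380,::-1],None,fx=4,fy=4,interpolation=cv2.INTER_CUBIC))
E
```

```text
clock: 22.6
position: [0.5217, 0.3199, 0.0311]
eef_rot: [0.705, -0.057, 0.057, -0.705]
force: [1.2, -0.3, -0.3]
finger_gap: 0.0151
t 22.6 p [0.5217 0.3199 0.0311] F [ 1.2 -0.3 -0.3] gap 0.0151
[[ 0.987 -0.     0.16 ]
 [-0.16  -0.     0.987]
 [-0.    -1.    -0.   ]]
[-0.00042774  0.01912048 -0.00013084]
```

View pics/side9.png

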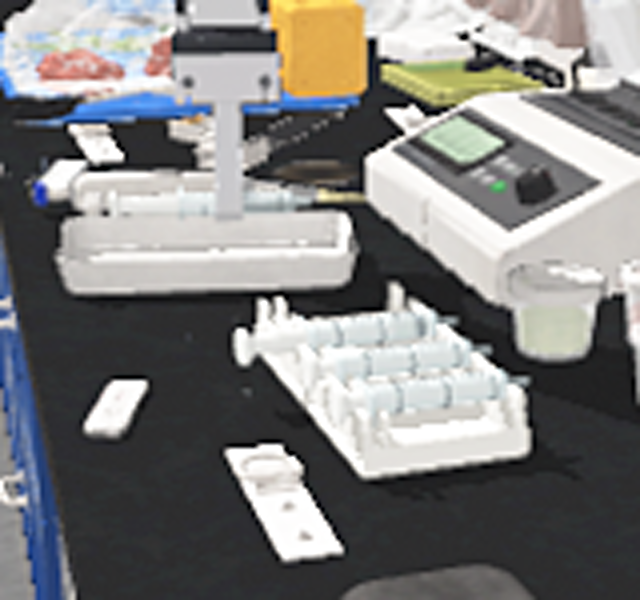

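```bash
python3 -m inch '[0,0.006,0,0,0.008,0,0.006,0,0,0.008,0,0.003,0,0,0.008,0,0,0,0,0.008]'
```

```text
clock: 23.05
position: [0.521, 0.3203, 0.0154]
eef_rot: [0.705, -0.057, 0.056, -0.705]
force: [-0.8, -0.3, -0.3]
finger_gap: 0.0152
```

```bash
python3 -m inch '[0,0.002,0,0,0.008,0,0.001,0,0,0.008]'
```

```text
clock: 23.25
position: [0.5214, 0.3205, 0.0129]
eef_rot: [-0.705, 0.057, -0.057, 0.705]
force: [-0.8, 0.5, 0.2]
finger_gap: 0.0148
```

```bash
python3 -m inch '[0,0.001,0,0,0.008,0,0.001,0,0,0.008]'
```

```text
clock: 23.45
position: [0.5214, 0.3205, 0.011]
eef_rot: [-0.705, 0.056, -0.057, 0.705]
force: [-0.7, -0.7, -0.7]
finger_gap: 0.0151
```

```bash
python3 -m inch '[0,0.001,0,0,0.008,0,0.001,0,0,0.008]'
```

```text
clock: 23.65
position: [0.5214, 0.3205, 0.0089]
eef_rot: [-0.705, 0.057, -0.057, 0.705]
force: [-0.8, 0.6, -0.5]
finger_gap: 0.0148
```

```bash
python3 -m inch '[0,0.001,0,0,0.008,0,0,0,0,0.008]'
```

```text
clock: 23.85
position: [0.5213, 0.3204, 0.0078]
eef_rot: [0.705, -0.057, 0.056, -0.705]
force: [-0.9, -0.1, 0.2]
finger_gap: 0.015
```

```bash
python3 -m inch '[0,0.001,0,0,0.008,0,0,0,0,0.008]'
```

```text
clock: 24.05
position: [0.5213, 0.3204, 0.0069]
eef_rot: [0.705, -0.057, 0.056, -0.705]
force: [-0.4, 0.0, -0.4]
finger_gap: 0.015
```

```bash
python3 -m inch '[0,0.001,0,0,0.008,0,0,0,0,0.008]'
```

```text
clock: 24.25
position: [0.5213, 0.3205, 0.0059]
eef_rot: [0.705, -0.057, 0.056, -0.705]
force: [0.3, -0.1, -0.7]
finger_gap: 0.015
```

```bash
python3 -m inch '[0,0.001,0,0,0.008,0,0,0,0,0.008]'
```

```text
clock: 24.45
position: [0.5214, 0.3205, 0.0049]
eef_rot: [-0.705, 0.057, -0.057, 0.705]
force: [-0.8, 0.0, 0.1]
finger_gap: 0.0152
```

```bash
python3 -m inch '[0,0.001,0,0,0.008,0,0,0,0,0.008]'
```

```text
clock: 24.65
position: [0.5215, 0.3205, 0.004]
eef_rot: [-0.705, 0.057, -0.057, 0.705]
force: [-0.1, -0.4, 0.9]
finger_gap: 0.0153
```

```bash
python3 -m inch '[0,0.0005,0,0,0.008,0,0,0,0,0.008]'
```

```text
clock: 24.85
position: [0.5215, 0.3205, 0.0035]
eef_rot: [-0.705, 0.056, -0.057, 0.705]
force: [0.3, 0.0, 0.7]
finger_gap: 0.0151
```

```bash
python3 -m inch '[0,0,0,0,0.015,0,0,0,0,0.017,0,0,0,0,0.019,0,0,0,0,0.022,0,0,0,0,0.025,0,0,0,0,0.025]'; python3 - <<'E'
from h import *
st()
cv2.imwrite('pics/side10.png',cv2.resize(ctrl.camera('side')[150:300,220:380,::-1],None,fx=4,fy=4,interpolation=cv2.INTER_CUBIC))
E
```

```text
clock: 25.45
position: [0.5213, 0.3205, 0.0034]
eef_rot: [0.705, -0.057, 0.056, -0.705]
force: [0.3, 0.2, 0.1]
finger_gap: 0.0249
t 25.45 p [0.5213 0.3205 0.0034] F [0.3 0.2 0.1] gap 0.0249
[[ 0.987 -0.     0.159]
 [-0.159 -0.     0.987]
 [-0.    -1.    -0.   ]]
```

View pics/side10.png

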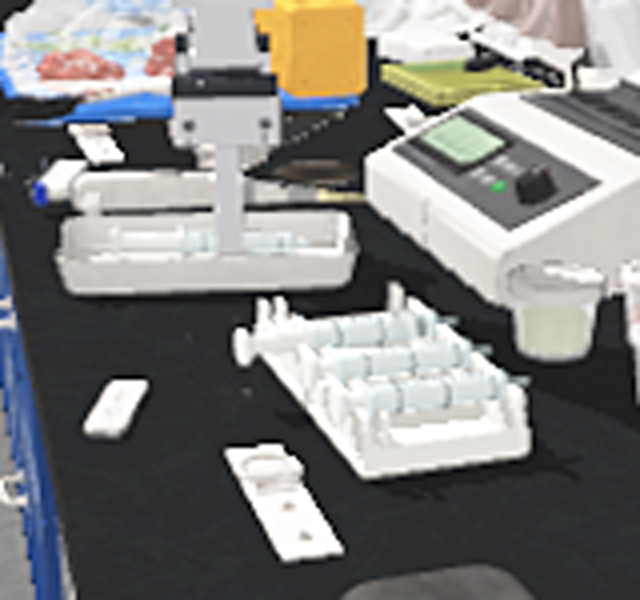

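```bash
python3 -m inch '[0,-0.005,0,0,0.025,0,-0.015,0,0,0.025,0,-0.03,0,0,0.025,0,-0.04,0,0,0.03,0,0,0,-6.85,0.036,0,0,0,-6.85,0.036,0.002,0,-0.03,0,0.036,0.002,0,-0.04,0,0.036,0.002,0,-0.04,0,0.036,0.002,0,-0.04,0,0.036]';python3 -m inch '[0.002,0,-0.04,0,0.036,0.0014,0,-0.04,0,0.036,0,0,-0.0289,0,0.036,0,0.01,0,0,0.036,0,0.01,0,0,0.036,0,0,0,0,0.036]'; python3 - <<'E'
from h import *
o,M=st(); D=np.array([.553,.0633,.022])-o['position']; print(M.T@D)
cv2.imwrite('pics/side11.png',cv2.resize(ctrl.camera('side')[150:300,220:380,::-1],None,fx=4,fy=4,interpolation=cv2.INTER_CUBIC))
E
```

```text
clock: 26.5
position: [0.5417, 0.1702, 0.0948]
eef_rot: [-0.706, -0.029, 0.027, 0.707]
force: [0.7, 0.3, -0.9]
finger_gap: 0.0362
clock: 27.1
position: [0.5521, 0.0648, 0.0726]
eef_rot: [-0.706, -0.028, 0.029, 0.707]
force: [-0.4, 0.5, 0.6]
finger_gap: 0.0362
t 27.1 p [0.5521 0.0648 0.0726] F [-0.4  0.5  0.6] gap 0.0362
[[ 0.997 -0.002 -0.081]
 [ 0.081  0.001  0.997]
 [-0.002 -1.     0.001]]
[ 0.00085991  0.05056668 -0.00162012]
```

View pics/side11.png

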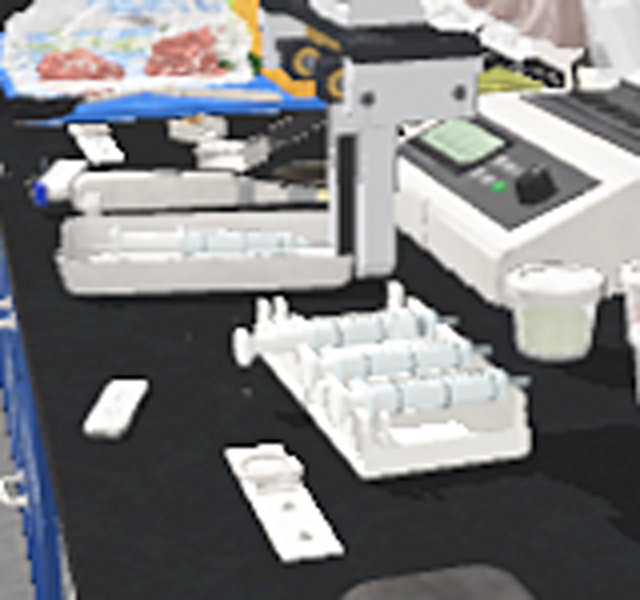

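```bash
python3 -m inch '[0,0.015,0,0,0.036,0,0.015,0,0,0.036,0,0,0,0,0.036]'; python3 - <<'E'
from h import *
o,M=st(); D=np.array([.553,.0633,.022])-o['position']; print(M.T@D)
E
```

```text
clock: 27.45
position: [0.5518, 0.0648, 0.0422]
eef_rot: [-0.706, -0.028, 0.03, 0.707]
force: [-1.0, -0.1, 0.2]
finger_gap: 0.0359
t 27.45 p [0.5518 0.0648 0.0422] F [-1.  -0.1  0.2] gap 0.0359
[[ 0.997 -0.003 -0.082]
 [ 0.082  0.     0.997]
 [-0.003 -1.     0.   ]]
[ 0.00117999  0.02021803 -0.00163522]
```

```bash
python3 -m inch '[0.001,0.008,-0.0015,0,0.036,0,0.008,0,0,0.036,0,0.004,0,0,0.036,0,0,0,0,0.036]'; python3 -m inch '[0,0,0,0,0.024,0,0,0,0,0.018,0,0,0,0,0.012,0,0,0,0,0.008,0,0,0,0,0.008]'
```

```text
clock: 27.85
position: [0.5539, 0.0619, 0.0229]
eef_rot: [0.707, 0.028, -0.028, -0.707]
force: [-0.2, -0.0, -0.2]
finger_gap: 0.0362
clock: 28.35
position: [0.5545, 0.0626, 0.0237]
eef_rot: [-0.706, -0.028, 0.028, 0.707]
force: [-0.2, 3.4, 1.7]
finger_gap: 0.0148
```

```bash
python3 -m inch '[0,-0.003,0,0,0.008,0,-0.006,0,0,0.008,0,-0.01,0,0,0.008,0,-0.015,0,0,0.008,0,-0.02,0,0,0.008,0,-0.015,0,0,0.008,0,0,0,0,0.008]'; python3 - <<'E'
from h import *
o,M=st()
print(np.array([.5076,.2855])-o['position'][:2])
cv2.imwrite('pics/side12.png',cv2.resize(ctrl.camera('side')[150:300,220:380,::-1],None,fx=4,fy=4,interpolation=cv2.INTER_CUBIC))
E
```

```text
clock: 29.05
position: [0.556, 0.0615, 0.095]
eef_rot: [0.707, 0.029, -0.026, -0.707]
force: [-0.3, -0.1, -1.0]
finger_gap: 0.0154
t 29.05 p [0.556  0.0615 0.095 ] F [-0.3 -0.1 -1. ] gap 0.0154
[[ 0.997  0.005 -0.078]
 [ 0.078  0.     0.997]
 [ 0.005 -1.    -0.   ]]
[-0.04841775  0.22403005]
```

View pics/side12.png

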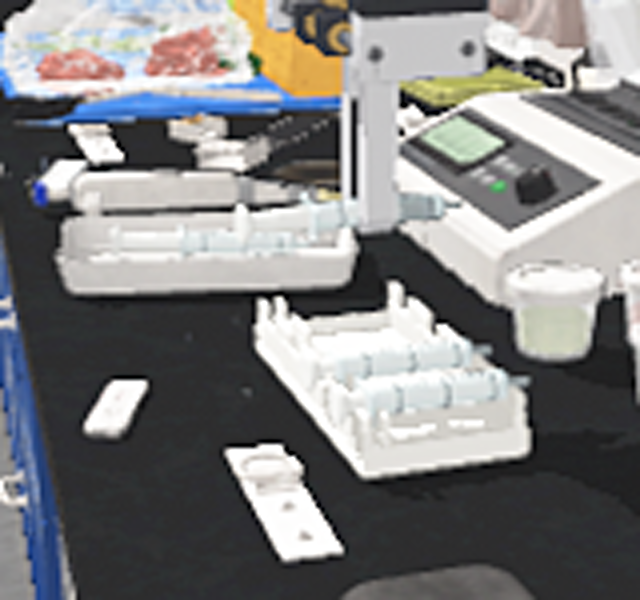

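```bash
python3 -m inch '[0,0,0,6.85,0.008,0,0,0,6.85,0.008,-0.01,0,0.025,0,0.008,-0.012,0,0.0315,0,0.008,-0.012,0,0.0315,0,0.008,-0.012,0,0.0315,0,0.008,-0.012,0,0.0315,0,0.008,-0.012,0,0.0315,0,0.008,-0.0122,0,0.0315,0,0.008,0,0,0,0,0.008]';python3 -m inch '[0,0.01,0,0,0.008,0,0.01,0,0,0.008,0,0,0,0,0.008]'; python3 - <<'E'
from h import *
o,M=st(); D=np.array([.5078,.2863,.02])-o['position']; print(M.T@D)
cv2.imwrite('pics/side13.png',cv2.resize(ctrl.camera('side')[150:300,220:380,::-1],None,fx=4,fy=4,interpolation=cv2.INTER_CUBIC))
E
```

```text
clock: 30.1
position: [0.5045, 0.2925, 0.0916]
eef_rot: [-0.704, 0.055, -0.053, 0.706]
force: [-1.0, 0.5, -0.2]
finger_gap: 0.0147
clock: 30.4
position: [0.5063, 0.2834, 0.0703]
eef_rot: [0.706, -0.058, 0.056, -0.704]
force: [0.6, -0.4, -2.0]
finger_gap: 0.015
t 30.4 p [0.5063 0.2834 0.0703] F [ 0.6 -0.4 -2. ] gap 0.015
[[ 0.987 -0.003  0.162]
 [-0.162 -0.003  0.987]
 [-0.003 -1.    -0.004]]
[0.00110333 0.05024958 0.00329155]
```

View pics/side13.png

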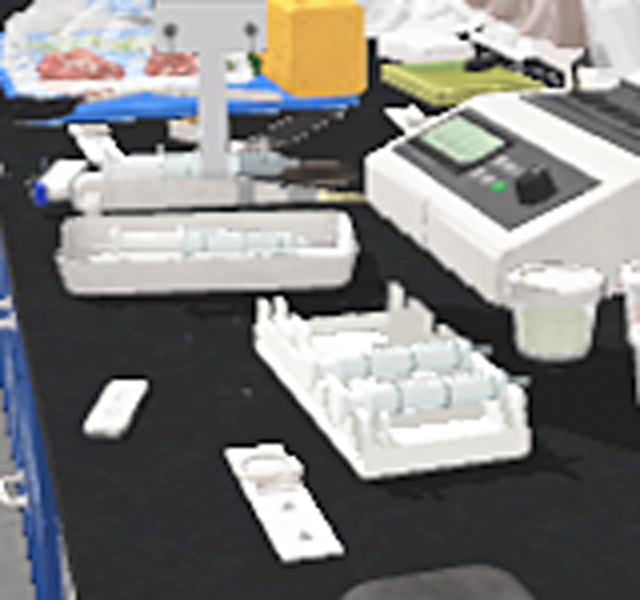

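```bash
python3 -m inch '[0.001,0.015,0.0015,0,0.008,0,0.015,0,0,0.008,0,0.005,0,0,0.008,0,0,0,0,0.008,0,0,0,0,0.008]'; python3 - <<'E'
from h import *
o,M=st(); D=np.array([.5078,.2863,.02])-o['position']; print(M.T@D)
cv2.imwrite('pics/side14.png',cv2.resize(ctrl.camera('side')[150:300,220:380,::-1],None,fx=4,fy=4,interpolation=cv2.INTER_CUBIC))
E
```

```text
clock: 30.95
position: [0.5084, 0.2875, 0.0373]
eef_rot: [0.705, -0.057, 0.056, -0.705]
force: [0.5, -0.6, -1.0]
finger_gap: 0.0149
t 30.95 p [0.5084 0.2875 0.0373] F [ 0.5 -0.6 -1. ] gap 0.0149
[[ 0.987 -0.     0.159]
 [-0.159 -0.     0.987]
 [-0.    -1.    -0.   ]]
[-0.00044117  0.01726482 -0.00129044]
```

View pics/side14.png

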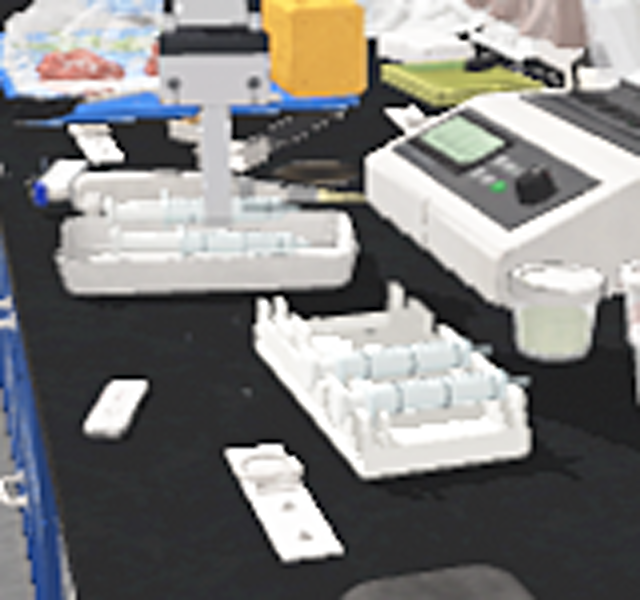

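```bash
python3 -m inch '[0,0,-0.002,0,0.008,0,0.008,0,0,0.008,0,0.008,0,0,0.008,0,0.006,0,0,0.008,0,0,0,0,0.008]'
```

```text
clock: 31.5
position: [0.5073, 0.2851, 0.0142]
eef_rot: [0.705, -0.057, 0.056, -0.704]
force: [-0.1, -0.4, -0.9]
finger_gap: 0.015
```

```bash
python3 -m inch '[0,0.002,0,0,0.008,0,0.002,0,0,0.008,0,0,0,0,0.008]'
```

```text
clock: 31.8
position: [0.5081, 0.2856, 0.0113]
eef_rot: [0.705, -0.057, 0.056, -0.705]
force: [-0.3, -0.5, -0.8]
finger_gap: 0.0151
```

```bash
python3 -m inch '[0,0.001,0,0,0.008,0,0.001,0,0,0.008,0,0,0,0,0.008]'
```

```text
clock: 32.1
position: [0.5081, 0.2856, 0.0094]
eef_rot: [0.705, -0.057, 0.057, -0.705]
force: [-0.1, 0.1, -0.4]
finger_gap: 0.0152
```

```bash
python3 -m inch '[0,0.001,0,0,0.008,0,0.001,0,0,0.008]'
```

```text
clock: 32.3
position: [0.5082, 0.2856, 0.0075]
eef_rot: [-0.705, 0.057, -0.057, 0.705]
force: [0.1, -0.0, -1.0]
finger_gap: 0.0153
```

```bash
python3 -m inch '[0,0.001,0,0,0.008,0,0,0,0,0.008]'
```

```text
clock: 32.5
position: [0.508, 0.2855, 0.0063]
eef_rot: [0.705, -0.057, 0.056, -0.705]
force: [-0.6, -0.7, -1.0]
finger_gap: 0.0152
```

```bash
python3 -m inch '[0,0.001,0,0,0.008,0,0,0,0,0.008]'
```

```text
clock: 32.7
position: [0.5082, 0.2856, 0.0054]
eef_rot: [-0.705, 0.057, -0.057, 0.705]
force: [0.7, -1.0, -0.8]
finger_gap: 0.015
```

```bash
python3 -m inch '[0,0.0007,0,0,0.008,0,0,0,0,0.008]'
```

```text
clock: 32.9
position: [0.5083, 0.2856, 0.0049]
eef_rot: [-0.705, 0.056, -0.057, 0.705]
force: [-0.8, -0.2, 0.5]
finger_gap: 0.0153
```

```bash
python3 -m inch '[0,0.0007,0,0,0.008,0,0,0,0,0.008]'
```

```text
clock: 33.1
position: [0.5084, 0.2856, 0.0043]
eef_rot: [-0.705, 0.056, -0.057, 0.705]
force: [-0.1, -0.8, 2.5]
finger_gap: 0.0152
```

Contact with the floor. Releasing.

```bash
python3 -m inch '[0,0,0,0,0.015,0,0,0,0,0.017,0,0,0,0,0.019,0,0,0,0,0.021,0,0,0,0,0.022,0,0,0,0,0.022]'; python3 -m inch '[0,-0.003,0,0,0.022,0,-0.007,0,0,0.022,0,-0.015,0,0,0.022,0,-0.03,0,0,0.022,0,-0.04,0,0,0.022,0,-0.04,0,0,0.022]'
```

```text
clock: 33.7
position: [0.508, 0.2855, 0.004]
eef_rot: [0.705, -0.057, 0.056, -0.705]
force: [-0.0, -0.3, -0.2]
finger_gap: 0.0216
clock: 34.3
position: [0.508, 0.2854, 0.1415]
eef_rot: [-0.705, 0.056, -0.057, 0.705]
force: [0.5, 0.3, -0.1]
finger_gap: 0.0221
```

```bash
python3 -m inch '[-0.01,-0.02,0.03,0,0.03,-0.015,-0.02,0.04,0,0.03,-0.02,0,0.04,0,0.03,-0.02,0,0.04,0,0.03,-0.02,0,0.04,0,0.03,-0.02,0,0.04,0,0.03,-0.02,0,0.03,0,0.03,0,0,0,0,0.03,0,0,0,0,0.03]'; python3 - <<'E'
from h import *
st()
cv2.imwrite('pics/top15.png',cv2.resize(ctrl.camera('top')[190:340,110:410,::-1],None,fx=2.66,fy=2.66,interpolation=cv2.INTER_CUBIC))
cv2.imwrite('pics/side15.png',cv2.resize(ctrl.camera('side')[150:300,220:380,::-1],None,fx=4,fy=4,interpolation=cv2.INTER_CUBIC))
E
```

```text
clock: 35.2
position: [0.4253, 0.5628, 0.1799]
eef_rot: [-0.705, 0.056, -0.056, 0.705]
force: [-0.6, -0.0, 0.3]
finger_gap: 0.0299
t 35.2 p [0.4253 0.5628 0.1799] F [-0.6 -0.   0.3] gap 0.0299
[[ 0.988  0.     0.157]
 [-0.157  0.     0.988]
 [ 0.    -1.     0.   ]]
```

View pics/side15.png

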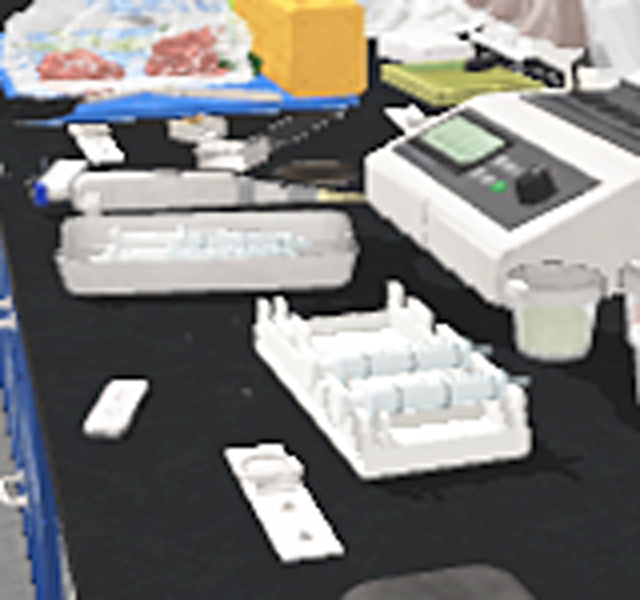

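View pics/top15.png

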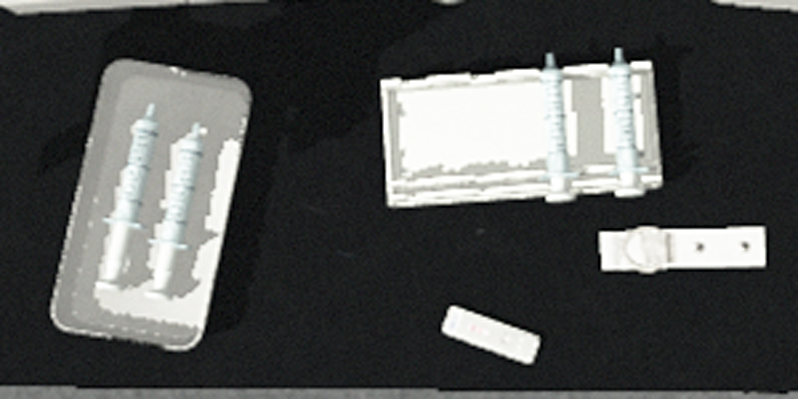

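```bash
python3 -c "
from cell import ctrl
print(ctrl.hand_in())"
```

```text
the job is handed in; nothing more can be done
None
```

The job is handed in at about 35 s: two syringes bind and lie in the white tray, and two run freely and are in the rack with plungers home. I number them from the left as the robot faces the rack (leftmost is nearest the tray).

| Syringe | Result | Where it is now |
|---|---|---|
| 1 (nearest the tray) | Bound after about 9 mm. I stopped at about 7 N. | White tray |
| 2 | Bound after about 24 mm. I stopped at about 6.5 N. | White tray |
| 3 | Glided at 1–3 N the whole way and was pushed to its stop. | Rack, plunger home |
| 4 | Glided at 1–3 N the whole way and was pushed to its stop. | Rack, plunger home |

**Placing:** both bound syringes were set down gently on the tray floor. Syringe 2 showed a clear contact force before release. Syringe 1 showed only a faint one, under 1 N, so it may have settled by a millimetre or so.

**Final pictures:** both tray syringes lie flat side by side. Syringes 3 and 4 show about 17 mm from flange to thumb rest, which matches fully home. The cassette and the strip beside the rack looked unmoved. I did not compare the case or the cup closely, but the arm never went near them.

**Disagreement:** syringe 3 stopped about 2 mm earlier than its first felt contact suggested. Its stop is 4 mm short of syringe 4's, which fits the rack's angle, so I took it as home.

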